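# Lock the tape roll onto its counter stand

## Robot

A 6-joint arm with a two-finger parallel gripper is mounted at the origin on a cart in front of the work surface, level with it; the furniture and walls round the work are solid. World frame = base frame: x ahead of the robot, y to its left, z up, the work surface at z = 0. Lengths are in m, angles in rad, forces in N, time in s.
With the tool pointing down it reaches from about 0.275 to 0.85 m from the base axis. Payload 19 kg.
Tool frame: the origin (TCP) lies at the very end of the fingers, on their centre line; the grasp point (between the pads) lies 19 mm behind it; z points along the fingers, y is the line along which they close (so a half turn about z gives the same grasp; the last joint's range is limited). The gripper opens to 85 mm and grips with 20 to 120 N. Pads are 22 mm wide; open, the fingers measure 114 mm over their backs; the gripper's body (76 mm by 85 mm) begins 54 mm behind the grasp point. The pads swing forward as they close: fully open they stand 13 mm farther back than shut.
Start: joints at [-1.362, 0.15, 1.437, -0, 1.554, -0.134], TCP at [0.193, -0.542, 0.231] pointing down, gripper open.
Joint ranges: [-2.8, 2.8], [-0.68, 2.1], [0.12, 2.68], [-1.39, 4.53], [0.16, 2.79], [-2.81, 2.81]. Speed limits (rad/s): [1.89, 1.89, 2.22, 3.01, 3.01, 3.01].

## Interface

Orientations are given as a unit quaternion [x, y, z, w].
In Python, from station import arm gives the robot as it stands. Calls block until the motion is done:
- arm.goto(position, orientation): joint-space move of the TCP to a pose.
- arm.move_linear(position, orientation=None, v=0.15): straight line of the TCP; orientation=None keeps the orientation; v is the mean speed in m/s.
- arm.goto_joints(angles): joint-space move.
- arm.open_gripper() and arm.grasp(newtons=None): open the fingers fully, or close them until they stop; newtons is the grip in N (None keeps the last).
- arm.wait(seconds).
- arm.solve_ik(position, orientation): joint angles nearest the present ones, or None.
- arm.capture(name): name is "scene" or "top" or "wrist"; returns a dict with "image" (400x640x3 uint8, blue, green, red), "range_z" (400x640 float32, m along the optical axis (not along the pixel's ray), 0 where there is no reading), "fx", "fy", "cx", "cy" (pixels), "pose" (4x4, takes a point from camera to world coordinates). Camera axes: x right, y down, z forward; pixel columns grow to the right and rows downward; lengths in m; the calibration is good to about 2 mm. A picture is of the moment at which its call begins.
A pose or a line that the arm cannot do raises arm.PlanningError and nothing moves.
- arm.finish_job(): hands the job in; it is judged then, once.
Trained networks look in the newest picture that a camera, given by its name, has taken for a name from the list of things; names that differ only in an ending like _2 or _b are one class to them, and where a whole thing is asked for, a point or a joint stands for the part that bears it (a point fixed in the world has none). Each returns a list of dicts, best first, with "conf" (0 to 1); they miss things now and then, are a little off and sometimes report something else, mostly with a low value. They report only what shows in the picture. A call takes as long as a camera call. They do not tell look-alikes from the thing itself.
- arm.silhouettes(camera, name): "mask" (400x640 bool, what is visible of it) and "centre" ([column, row] in pixels, amid what is visible of it).
Readings, each from a call of its own:
- arm.get_clock(): time.
- arm.get_joint_pos(): joint angles.
- arm.get_qvel(): joint speeds.
- arm.get_joint_efforts(): joint torques, N m.
- arm.get_tcp_pos(): TCP position.
- arm.get_eef_rot(): TCP orientation.
- arm.get_force(): force on the tool from outside, world axes, zero at the start.
- arm.get_wrist_torque(): the same for the moment, N m.
- arm.get_width(): opening from 0.0 (shut) to 1.0 (fully open).
- arm.get_grasp_force(): force on a finger pad.
Only numpy, scipy, OpenCV 4.12 (cv2) and the standard library are available. Lean on these libraries where they do the work, as an engineer would, in place of code of your own. Each camera call takes 0.05 s, during which the arm holds its last target. There are 200 camera calls.

## Task

The packing tape roll on the counter stand is loose: slide the blue winged locking collar over the top of the stand's shaft, then turn it, nudging a wing, until its keyways find the ribs and it drops down flat onto the roll, holding it. Do not force the collar against the stand, leave the roll lying flat on the stand, let go of everything, and leave the other things on the counter where they are.

Things in the scene. Friction and masses are not known exactly. Their poses are not given: they have to be found in the camera images.
- collar: loose blue locking collar, 120 g. Ring 64 mm outside, 16 mm high, with two wings along its own +x and -x, each 12 mm thick, 16 mm tall, from 30 to 70 mm off the axis. Bore 33 mm, with three keyways 10 mm wide cut out to 24 mm from the axis, at 90, 210, 330 degrees from +x. Origin: centre of underside, z up; starts flat on the counter
- stand: fixed tape stand: grey round foot 120 mm across, 12 mm high, origin at the centre of its underside (counter level). The hub stands on it: a steel shaft with three yellow ribs 120 degrees apart, held by a stiff brake (will not turn). The ribs' direction is NOT given by this frame and differs every time: find it by eye or touch
- shaft_tip (a point): centre of the top of the shaft, 90 mm over the counter. Shaft 30 mm diameter, top 10 mm tapering to 18 mm. Ribs 7 mm wide, out to 22 mm from the axis, rounded tops 62 mm over the counter: at a wrong angle the collar rests on them (underside at 62 mm); with keyways over the ribs it slides down to the roll (48 mm)
- tape_roll: roll of pale packing tape, 98 mm outside, about 52 mm inside, 36 mm high, loose, already over the hub, flat on the foot (top 48 mm over the counter). Origin: centre of underside, z up
- dropper: bystander: brown dropper bottle with black top, 33x34x102 mm; origin at the centre of its underside
- polish: bystander: small pink nail polish bottle with white cap, 31x31x79 mm; origin at the centre of its underside
- mint_box: bystander: upright dark blue carton, 22x56x88 mm; origin at the centre of its underside
- orange_carton: bystander: flat orange carton, 85x165x48 mm; origin at the centre of its underside
- tape_dispenser: bystander: blue desk tape dispenser, 150x62x92 mm; origin at the centre of its underside
- coin_tray: bystander: dark flat coin tray, 130x200x20 mm; origin at the centre of its underside
- stapler: bystander: red stapler, 128x34x42 mm; origin at the centre of its underside
Not all that is in view belongs to the job. What is shaped like the tape_roll but green is not meant.

How it is judged:
At the end, for the whole second after the job is handed in: Collar at rest round the shaft (axes within 5 mm), level within 0.08 rad, underside 44 to 52 mm above the counter: keyed over the ribs, down on the roll. Roll flat on the foot (underside below 16 mm, level within 0.08 rad, within 10 mm of the stand axis) (horizontal distance between collar and shaft_tip below 0.005 m and z of collar in the frame of stand between 0.044 and 0.052 m and angle between each of collar, tape_roll's own z axis and vertical below 0.08 rad and linear speed of collar below 0.01 m/s and horizontal distance between tape_roll and stand below 0.01 m and z of tape_roll in the frame of stand below 0.016 m); the robot touches nothing.
It fails at once if the collar is forced against the stand (over 40 N) (contact force between collar and stand above 40 N).
It fails at once if one of the other things on the counter is pushed more than 30 mm (distance of any of dropper, polish, mint_box, orange_carton, tape_dispenser, coin_tray, stapler from where it was at the start of the episode above 0.03 m).
It fails at once if one of the upright things is knocked over (angle between any of dropper, polish, mint_box's own z axis and vertical above 0.5 rad).
It also fails if it takes over 58 s, if anything falls off the work surface, if the arm or the gripper's body presses on something with over 40 N, if the wrist force passes 120 N, or if a joint passes its speed limit or range.

## Working session

There is one attempt and no reset: what is moved stays moved. The work goes in short steps, each a Python script; the robot and the scene stay as the last script left them, time stands still between calls to the robot, and variables do not carry over. Pictures are saved under pics/ and viewed, at most 10 in all, crops included, and the job is handed in when it is done.

```bash
mkdir -p pics
cat > h.py <<'E'
import numpy as np, cv2
from station import arm
from scipy.spatial.transform import Rotation as R
def cloud(c):
    z=c["range_z"]; v,u=np.mgrid[:400,:640]
    P=np.stack([(u-c["cx"])/c["fx"]*z,(v-c["cy"])/c["fy"]*z,z],-1)
    W=P@c["pose"][:3,:3].T+c["pose"][:3,3]; W[z<=0]=np.nan
    return W
def down(yaw): # tool z down, tool y along world dir yaw
    y=np.array([np.cos(yaw),np.sin(yaw),0]); z=np.array([0,0,-1.]); x=np.cross(y,z)
    return R.from_matrix(np.stack([x,y,z],1)).as_quat()
E
python3 - <<'E'
from h import *
for n in("scene","top"):
    c=arm.capture(n); cv2.imwrite(f"pics/{n}0.png",c["image"]); np.savez(f"{n}0.npz",**c)
    W=cloud(c)
    for k in("collar","stand","tape_roll","dropper","polish","mint_box","tape_dispenser","stapler","orange_carton","coin_tray"):
        for s in arm.silhouettes(n,k):
            if s["conf"]>.2:
                p=W[s["mask"]]; p=p[~np.isnan(p[:,0])]
                print(n,k,round(s["conf"],2),np.round(s["centre"]),s["mask"].sum(),p.min(0).round(3) if len(p) else'',p.max(0).round(3) if len(p) else'')
E
```

```text
scene collar 0.73 [338. 252.] 355 [ 0.484 -0.312 -0.005] [ 0.621 -0.248  0.02 ]
scene mint_box 0.46 [318. 168.] 235 [ 0.271 -0.564  0.003] [0.734 0.079 0.595]
scene tape_dispenser 0.84 [400. 254.] 1202 [ 0.604 -0.479 -0.005] [ 0.792 -0.33   0.092]
scene stapler 0.91 [381. 221.] 442 [ 0.672 -0.301 -0.004] [ 0.817 -0.24   0.046]
scene orange_carton 0.98 [345. 203.] 1149 [ 0.657 -0.209 -0.006] [ 0.768 -0.03   0.054]
scene coin_tray 0.64 [387. 313.] 3215 [ 0.447 -0.65  -0.008] [ 0.599 -0.432  0.025]
top collar 0.58 [372. 222.] 339 [ 0.489 -0.305 -0.005] [ 0.614 -0.247  0.021]
top stand 0.83 [237. 226.] 689 [ 0.503  0.059 -0.003] [0.618 0.171 0.092]
top tape_roll 0.72 [222. 226.] 626 [0.509 0.069 0.003] [0.609 0.166 0.054]
top tape_roll 0.6 [283. 235.] 551 [ 0.49  -0.095 -0.007] [0.588 0.004 0.042]
top dropper 0.5 [192. 192.] 150 [0.646 0.214 0.011] [0.674 0.248 0.101]
top dropper 0.47 [254. 170.] 275 [0.706 0.021 0.002] [0.73  0.076 0.093]
top polish 0.44 [237. 228.] 803 [ 0.5    0.058 -0.007] [0.618 0.178 0.092]
top mint_box 0.62 [256. 168.] 279 [ 0.706  0.021 -0.001] [0.732 0.077 0.093]
top tape_dispenser 0.92 [426. 176.] 1326 [ 0.604 -0.475  0.006] [ 0.76  -0.369  0.094]
top stapler 0.62 [370. 224.] 373 [ 0.483 -0.308 -0.004] [ 0.62  -0.247  0.021]
top stapler 0.55 [371. 171.] 330 [ 0.672 -0.293 -0.002] [ 0.756 -0.255  0.048]
top orange_carton 0.78 [315. 174.] 1759 [ 0.654 -0.203 -0.007] [ 0.754 -0.035  0.126]
top orange_carton 0.35 [256. 167.] 294 [ 0.706  0.021 -0.001] [0.748 0.077 0.093]
top coin_tray 0.72 [468. 239.] 3252 [ 0.447 -0.647 -0.009] [ 0.58  -0.446  0.028]
```

```bash
python3 - <<'E'
import cv2,numpy as np
a=cv2.imread("pics/top0.png")[130:330,130:530]; cv2.imwrite("pics/v1.png",cv2.resize(a,(800,400),interpolation=cv2.INTER_CUBIC))
E
python3 - <<'E'
from h import *
# look over the collar with the wrist camera
arm.goto([0.53,-0.28,0.25],down(np.pi/2)); c=arm.capture("wrist"); cv2.imwrite("pics/w1.png",c["image"]); np.savez("w1.npz",**c)
print(c["pose"].round(3), arm.get_clock(), arm.get_joint_pos())
W=cloud(c)
for k in("collar",):
    for s in arm.silhouettes("wrist",k): print(s["conf"],s["centre"],s["mask"].sum())
E
```

```text
[[ 0.002  0.952  0.306  0.451]
 [ 1.    -0.002  0.001 -0.281]
 [ 0.002  0.306 -0.952  0.393]
 [ 0.     0.     0.     1.   ]] 3.0 [-6.15446191e-01  1.96281717e-01  1.34665066e+00 -9.48892973e-05
  1.59869404e+00 -2.18452981e+00]
0.69 [323.4, 168.8] 2594
```

View pics/v1.png

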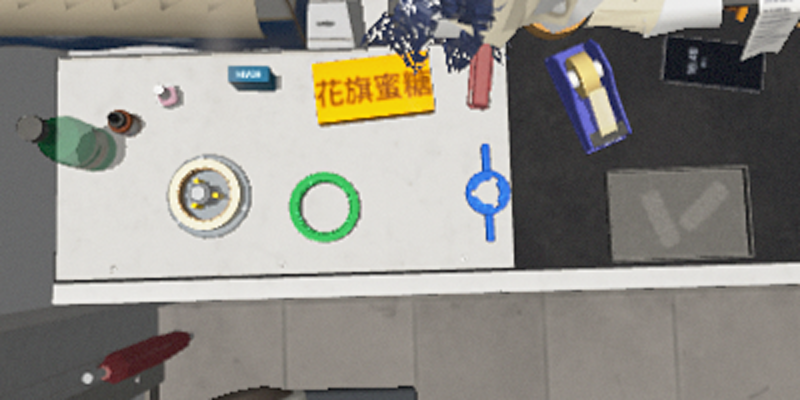

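View pics/w1.png

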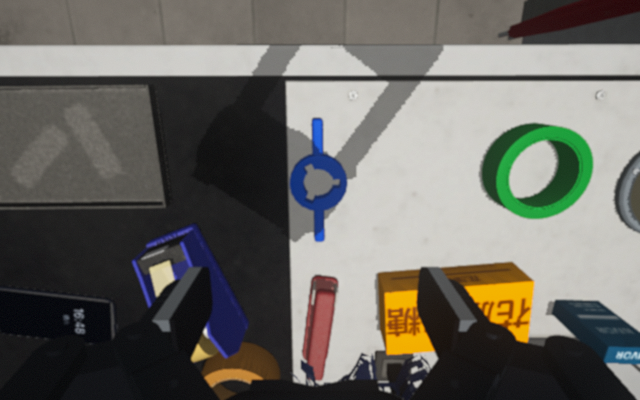

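```bash
cat >> h.py <<'E'
def collar_mask(c,z0,z1,xy,r=.09):
    h=cv2.cvtColor(c["image"],cv2.COLOR_BGR2HSV); W=cloud(c)
    return (h[...,0]>98)&(h[...,0]<122)&(h[...,1]>120)&(h[...,2]>50)&(np.hypot(W[...,0]-xy[0],W[...,1]-xy[1])<r)&(W[...,2]>z0)&(W[...,2]<z1),W
def project(c,zplane,uv):  # pixels -> world at height zplane
    d=np.stack([(uv[:,0]-c["cx"])/c["fx"],(uv[:,1]-c["cy"])/c["fy"],np.ones(len(uv))],1)@c["pose"][:3,:3].T
    o=c["pose"][:3,3]; return o+d*((zplane-o[2])/d[:,2])[:,None]
def topview(c,z,xy,half=.08,px=.00025):
    n=int(2*half/px); g=np.arange(n)*px-half
    X,Y=np.meshgrid(xy[0]+half-np.arange(n)*px, xy[1]+half-np.arange(n)*px,indexing='ij') # up=+x, left=+y
    P=np.stack([X,Y,np.full_like(X,z)],-1)-c["pose"][:3,3]; Q=P@c["pose"][:3,:3]
    return cv2.remap(c["image"],(Q[...,0]/Q[...,2]*c["fx"]+c["cx"]).astype(np.float32),(Q[...,1]/Q[...,2]*c["fy"]+c["cy"]).astype(np.float32),cv2.INTER_CUBIC)
E
python3 - <<'E'
from h import *
arm.goto([0.57,-0.278,0.17],down(np.pi/2)); c=arm.capture("wrist"); np.savez("w2.npz",**c)
m,W=collar_mask(c,.010,.024,(.55,-.278)); p=W[m]; print(m.sum(),p.min(0),p.max(0),np.median(p[:,2]))
a=topview(c,.016,(.55,-.278))
arm.goto([0.50,-0.278,0.25],down(np.pi/2))
arm.goto([0.60,0.117,0.26],down(np.pi/2)); c=arm.capture("wrist"); np.savez("w3.npz",**c)
b=topview(c,.062,(.56,.117))
cv2.imwrite("pics/v2.png",cv2.resize(np.hstack([a,b]),(800,400))); print(arm.get_clock())
E
```

```text
3892 [ 0.48362792 -0.30784822  0.01002744] [ 0.62107271 -0.24555357  0.01866267] 0.016243908307623484
5.6167
```

View pics/v2.png

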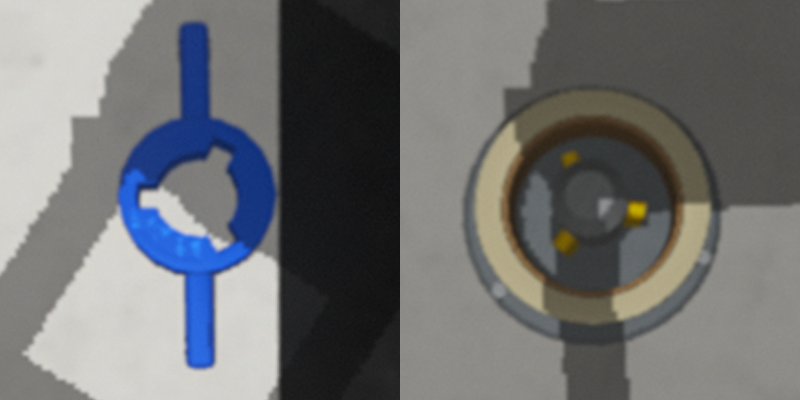

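```bash
cat > fit.py <<'E'
from h import *
from scipy.optimize import least_squares
def ribs(c):
    W=cloud(c); h=cv2.cvtColor(c["image"],cv2.COLOR_BGR2HSV)
    near=np.hypot(W[...,0]-.56,W[...,1]-.117)<.04
    p=W[(h[...,0]>15)&(h[...,0]<32)&(h[...,1]>150)&near&(W[...,2]>.056)&(W[...,2]<.068)]
    t=W[near&(W[...,2]>.086)]
    s=W[near&(W[...,2]>.04)&(W[...,2]<.052)]
    return p,t
def fitribs(p,c0):
    def f(q):
        d=p[:,:2]-q[:2]; a=np.arctan2(d[:,1],d[:,0])-q[2]; a=(a+np.pi/3)%(2*np.pi/3)-np.pi/3
        return np.hypot(*d.T)*np.sin(a)
    return min((least_squares(f,[*c0,k],loss="soft_l1",f_scale=.002) for k in np.linspace(-1,1,7)),key=lambda r:r.cost)
E
python3 - <<'E'
from fit import *
A=np.load("w3.npz"); A={k:A[k] for k in A}
arm.goto([0.52,0.117,0.26],down(-np.pi/2)); B=arm.capture("wrist"); np.savez("w4.npz",**B)
ps=[]
for c in(A,B):
    p,t=ribs(c); r=fitribs(p,(.56,.117)); ps.append(p)
    print(len(p),p[:,2].mean(),r.x[:2],np.degrees(r.x[2]),r.cost,"tip",len(t),t.mean(0),(t.min(0)+t.max(0))/2)
r=fitribs(np.vstack(ps),(.56,.117)); print(r.x,np.degrees(r.x[2]))
C=np.load("w2.npz"); C={k:C[k] for k in C}; W=cloud(C); m,_=collar_mask(C,.010,.024,(.55,-.278)); p=W[m][:,:2].astype(np.float32)
# collar: wing centrelines, then ring extent
w=p[np.abs(p[:,0]-.552)>.04]; vx,vy,x0,y0=cv2.fitLine(w,cv2.DIST_HUBER,0,.01,.01).ravel(); print("wing yaw",np.arctan2(vy,vx),"pt",x0,y0)
u=np.array([vx,vy]); s=p@u; print("mid along",(np.percentile(s,.3)+np.percentile(s,99.7))/2, np.ptp(s)); q=np.array([x0,y0]); print("centre",q+u*((s.min()+s.max())/2-q@u))
print(arm.get_joint_pos())
v=np.hstack([topview(A,.062,(.56,.117),.04,.0001),topview(B,.062,(.56,.117),.04,.0001)])
cv2.imwrite("pics/v3.png",cv2.resize(v,(800,400)))
E
```

```text
140 0.06159975181946665 [0.55784439 0.12109515] 23.82385202028537 0.00020311313539533632 tip 6754 [0.58356487 0.11955984 0.31916599] [0.56901206 0.11701823 0.21643674]
149 0.061648305729218894 [0.55985995 0.12065641] -96.47858957292543 0.0002176827056194341 tip 6626 [0.53591922 0.11868291 0.31908241] [0.5495418  0.11685784 0.21639827]
[ 0.55887166  0.12066875 -1.68269936] -96.41157157586038
wing yaw 0.020580145 pt 0.5434375 -0.27693844
mid along 0.5460994 0.13749057
centre [ 0.55230945 -0.27675584]
[7.67122889e-02 5.44804503e-02 1.48534516e+00 3.04653283e-05
 1.60177094e+00 1.64707701e+00]
```

View pics/v3.png

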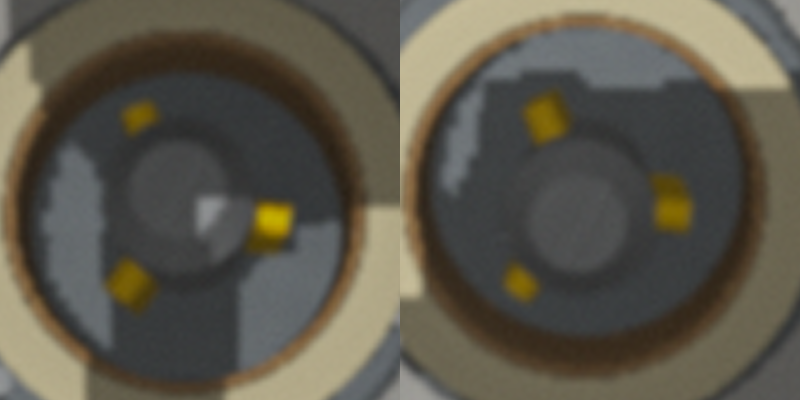

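Run:
```python
from fit import *
for n in("w3","w4"):
    c=dict(np.load(n+".npz")); p,t=ribs(c); t=t[t[:,2]<.1]; print(len(t),t.mean(0),(t.min(0)+t.max(0))/2)
arm.open_gripper()
q=down(np.radians(1.18-90)); x,y=.5523,-.2767
arm.goto([x,y,.20],q); arm.move_linear([x,y,.03],v=.15)
f0=arm.get_force(); z=.03
while z>-.012:
    z-=.003; arm.move_linear([x,y,z],v=.03); d=arm.get_force()-f0
    if d[2]>2.5: break
print("z",z,d,arm.get_tcp_pos(),arm.get_joint_pos()[5],arm.get_clock())
```

```text
537 [0.55799364 0.12122577 0.08953873] [0.55828982 0.12159255 0.08915582]
536 [0.55956001 0.12042136 0.0895415 ] [0.55917117 0.12092446 0.08960794]
z -0.014999999999999996 [-8.81061204  5.53036553 24.82707329] [ 0.55264127 -0.27686869 -0.01327283] 0.9611157183712743 15.1667
```

Run:
```python
from h import *
x,y=.5523,-.2767
arm.move_linear([x,y,-.004],v=.1); f0=arm.get_force()
arm.grasp(40); print(arm.get_width(),arm.get_grasp_force(),arm.get_force()-f0)
arm.move_linear([x,y,.15],v=.2); print(arm.get_width(),arm.get_grasp_force(),arm.get_force(),arm.get_tcp_pos(),arm.get_clock())
c=arm.capture("wrist"); cv2.imwrite("pics/w5.png",c["image"]); np.savez("w5.npz",**c)
```

```text
0.7398375586322331 42.04024314880371 [-3.97937518  1.59874926  8.0980652 ]
0.7400030517643735 44.07880336046219 [-0.88146715 -0.38827526 -2.62693407] [ 0.55179963 -0.27640342  0.14840285] 16.7
```

View pics/w5.png

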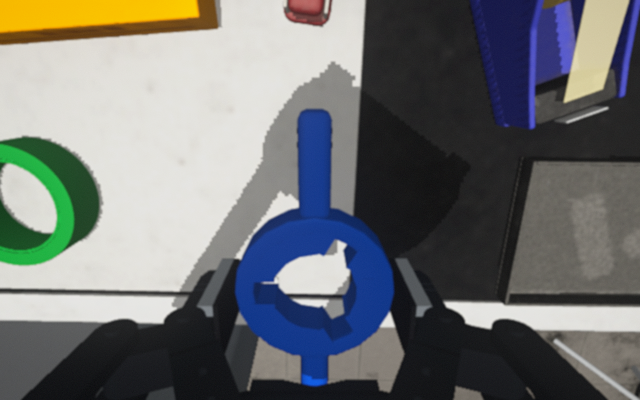

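```bash
cat >> fit.py <<'E'
def collar_pose(c,z0,z1,xy,yaw0):
    """top-plane fit (z,tilt), wing yaw, centre from ring outline + wings"""
    m,W=collar_mask(c,z0,z1,xy,.08); p=W[m]
    def pl(p): return np.linalg.lstsq(np.c_[p[:,:2]-xy,np.ones(len(p))],p[:,2],rcond=None)[0]
    for _ in range(8):
        k=pl(p); r=p[:,2]-np.c_[p[:,:2]-xy,np.ones(len(p))]@k; p=p[(r>-.0015)&(r<.004)]
    # fit centre+yaw: outline model, ring circle r=.032, wings |v|<.006
    u0=np.array([np.cos(yaw0),np.sin(yaw0)]); d=p[:,:2]-xy; s=d@u0; t=d@[-u0[1],u0[0]]
    w=p[np.abs(s)>.040][:,:2].astype(np.float32); vx,vy,x0,y0=cv2.fitLine(w,cv2.DIST_HUBER,0,.01,.01).ravel()
    yaw=np.arctan2(vy,vx); yaw=yaw0+(yaw-yaw0+np.pi/2)%np.pi-np.pi/2
    ring=p[(np.abs(s)<.03)][:,:2]; hull=cv2.convexHull(ring.astype(np.float32))[:,0]
    hs=(hull-xy)@u0; hull=hull[np.abs(hs)<.026]
    cr=least_squares(lambda q:np.hypot(*(hull-q[:2]).T)-q[2],[*xy,.032],loss="soft_l1",f_scale=.001).x
    return dict(plane=k,yaw=yaw,linept=(x0,y0),ring=cr,n=len(p))
E
python3 - <<'E'
from fit import *
c=dict(np.load("w5.npz")); r=collar_pose(c,.12,.20,np.array([.5518,-.2764]),np.radians(1.18)); print(r,np.degrees(r["yaw"]))
E
```

```text
{'plane': array([-0.00376972,  0.00250429,  0.16861806]), 'yaw': np.float64(0.019771430641412735), 'linept': (np.float32(0.59922516), np.float32(-0.27644354)), 'ring': array([ 0.55267115, -0.2773019 ,  0.03165523]), 'n': 15251} 1.1328195306885838
```

```bash
cat > lower.py <<'E'
from h import *
def step(xy,z,q,v=.05):
    arm.move_linear([*xy,z],q,v=v); return arm.get_force(),arm.get_tcp_pos()
def lower(xy,z,zend,q,f0,dz,lim=9,corr=1):
    xy=np.array(xy,float)
    while z>zend+1e-6:
        z=max(zend,z-dz); f,p=step(xy,z,q); d=f-f0
        print(round(z,4),d.round(1),p.round(4))
        if np.hypot(*d[:2])>3 and corr: xy+=np.clip(d[:2]*.0001,-.0007,.0007)
        if d[2]>lim: return False,xy,z
    return True,xy,z
E
python3 - <<'E'
from lower import *
q=down(np.radians(-36.35)); g=np.array([.5589,.1207])
arm.goto([.5523,-.2767,.20],down(np.radians(-88.82)))
arm.goto([*g,.14],q); arm.move_linear([*g,.092],v=.1); arm.wait(.2)
p=arm.get_tcp_pos(); print(p,arm.get_clock()); xy=g+(g-p[:2]); f0=arm.get_force()
ok,xy,z=lower(xy,.092,.060,q,f0,.004)
print(ok,xy,z,arm.get_width(),arm.get_clock())
c=arm.capture("wrist"); np.savez("w6.npz",**c); cv2.imwrite("pics/w6.png",c["image"])
E
```

```text
[0.55924914 0.12071853 0.09271431] 19.3917
0.088 [0.6 0.4 0. ] [0.5584 0.1207 0.0878]
0.084 [ 0.6  0.2 -0.7] [0.5584 0.1207 0.0836]
0.08 [ 1.   0.2 -0.9] [0.5584 0.1207 0.0797]
0.076 [ 1.1 -0.   0.5] [0.5584 0.1207 0.0757]
0.072 [ 0.2 -0.7  0. ] [0.5584 0.1207 0.0717]
0.068 [-0.3  0.5  0.5] [0.5584 0.1207 0.0677]
0.064 [ 1.3  0.9 -1.3] [0.5584 0.1207 0.0637]
0.06 [0.5 0.6 0.3] [0.5584 0.1207 0.0597]
True [0.55855086 0.12068147] 0.06 0.7366211182170274 21.3917
```

View pics/w6.png

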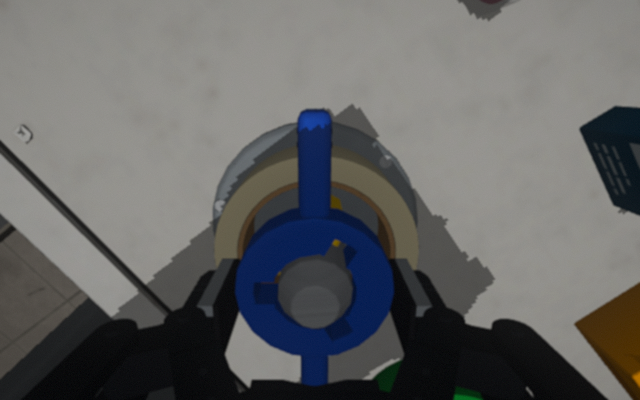

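Run:
```python
from lower import *
q=down(np.radians(-36.35)); f0=arm.get_force()
ok,xy,z=lower([.5589,.1207],.060,.047,q,f0,.001,lim=7)
print(ok,xy,z,arm.get_width(),arm.get_clock())
```

```text
0.059 [-0.1  0.7  0.2] [0.5589 0.1207 0.059 ]
0.058 [ 0.3 -0.2 -1. ] [0.5589 0.1207 0.0579]
0.057 [-0.4  0.7 -1.4] [0.5589 0.1207 0.0569]
0.056 [ 0.3  0.1 -0.2] [0.5588 0.1207 0.0559]
0.055 [1.5 1.3 0.5] [0.5588 0.1207 0.0549]
0.054 [0.5 0.4 0.1] [0.5589 0.1207 0.0539]
0.053 [-0.   1.1 -0.4] [0.5589 0.1207 0.0529]
0.052 [-0.2 -0.5  0.4] [0.5588 0.1207 0.0519]
0.051 [ 0.3  1.5 -0.5] [0.5588 0.1207 0.0509]
0.05 [-0.   0.4 -0.2] [0.5589 0.1207 0.0499]
0.049 [-0.4  0.4  0.4] [0.5589 0.1207 0.0489]
0.048 [ 0.3  0.2 -0.7] [0.5589 0.1207 0.0479]
0.047 [-0.4  0.6  0.5] [0.5589 0.1207 0.0469]
True [0.5589 0.1207] 0.047 0.7362332809233131 24.6917
```

Run:
```python
from fit import *
arm.open_gripper(); arm.wait(.3)
arm.move_linear([.5589,.1207,.20],v=.15); c=arm.capture("wrist"); np.savez("w7.npz",**c); cv2.imwrite("pics/w7.png",c["image"])
r=collar_pose(c,.055,.09,np.array([.5589,.1207]),np.radians(53.65)); print(r,np.degrees(r["yaw"]),arm.get_clock())
W=cloud(c); h=c["image"].astype(int); d=np.hypot(W[...,0]-.5589,W[...,1]-.1207); m=(d>.038)&(d<.047)&(W[...,2]<.055)&(W[...,2]>.03)&(h[...,2]>h[...,0]+10); p=W[m]
print("roll",len(p),np.linalg.lstsq(np.c_[p[:,:2]-[.5589,.1207],np.ones(len(p))],p[:,2],rcond=None)[0])
```

```text
{'plane': array([0.00076971, 0.00041321, 0.06425039]), 'yaw': np.float64(0.9336742162704468), 'linept': (np.float32(0.5661497), np.float32(0.13034412)), 'ring': array([0.55947087, 0.12137078, 0.03121407]), 'n': 3885} 53.49559203248146 26.5667
roll 2879 [-0.00113669  0.00195873  0.04834216]
```

View pics/w7.png

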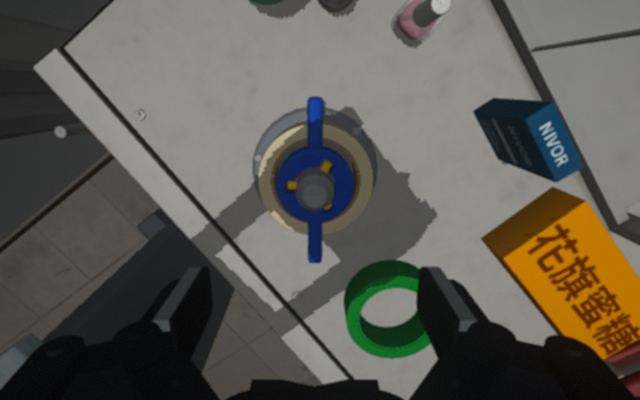

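The picture shows the collar at about (315,180), seated flat with the yellow ribs standing up through its keyways. Its top is at 64.3 mm, which puts the underside at 48.3 mm. The collar and roll are both level, and the gripper is open and clear.

Run:
```python
from station import arm
print(arm.finish_job())
```

```text
the job is handed in; nothing more can be done
None
```

The collar is keyed over the ribs and lies flat on the tape roll, its underside measured about 48 mm above the counter. The gripper has let go, nothing else was touched, and I handed the job in at about 27 s (no verdict came back).

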